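# Lock the valve knob in a sterilisation container's lid

## Task

Lock the container's recessed valve: push the yellow knob down in its well, turn it clockwise until you just feel its springy stop, without forcing it, and let it spring back up in its lock notch. Then slide the shutter fully shut over the well. Don't lean hard on the well's rim or wall, and leave the other things where they are.

Things in the scene. Friction and masses are not known exactly. Their poses are not given: they have to be found in the camera images.
- container: Fixed sterilisation container: grey box, blue lid, 280 (its x) x 460 (its y) x 140 mm high. Origin at the centre of its underside, z up; lid top at z = 140 mm. A round well is let into the lid at x = 0, y = -70 mm. Two shutter guide rails, 13 mm high, 6 mm wide, run along y on the lid at x = -56 and +56 mm.
- well: Fixed round steel well in the lid: inner diameter 76 mm, wall 8 mm, its rim (a lip) 8 mm above the lid top, its floor 50 mm below the lid top. Origin on its axis, at its underside, 88 mm above the container's underside. Do not lean on it: 20 N is too much.
- knob_top (a point): Centre of the top of the yellow knob's grip bar, on the well's axis, 16 mm below the well's rim (8 mm below the lid top) when up. Bar 40 mm long (this point's x, red mark at +x end), 12 mm thick (y), 26 mm tall, on a 48 mm disc. When open the bar lies along the container's x. A spring holds the knob up: 5 N to start, 1 N more per mm, 8 mm of travel; 5.5 mm down frees it to turn.
- knob (a joint): Turn of the knob, rad: 0 to 0.02 = open, growing clockwise from above; free turning takes 0.05 to 0.1 N m. Past 0.2 it stays down by itself up to the lock notch, which is hidden and begins between 0.7 and 1.3, different each time. 0.08 rad on is a springy stop (0.1 N m, then 10 N m per rad; 0.5 N m damages it). At the stop the knob rises fully when let go, and is locked.
- shutter (a joint): Aluminium shutter plate on the lid, 106 x 100 x 3 mm, sliding along the container's y above the well's rim: its value is its distance in m from fully shut over the well (0); it starts open, 0.11 to 0.14. It slides with about 3 N; a hard stop at 0.
- tab_top (a point): Centre of the top of the shutter's black grip tab: 40 mm long (container's x), 10 mm thick (container's y), 30 mm tall above the plate. The tab stands on the plate, 40 mm from the plate's centre towards the container's +y; the plate's top is 16.5 mm above the lid top.
- gallipot: small loose steel cup, 52 mm wide, 36 mm tall, standing on the lid near its +y end; origin at the centre of its underside
- tag: loose flat brass ring tag, 30 mm across, 5 mm thick, lying on the lid near its (+x, -y) corner; origin at its underside
- bowl: loose steel bowl, 120 mm wide, 50 mm tall, on the table; origin at the centre of its underside
- brush: loose blue brush, 170 mm long, lying on the table; origin at its underside
- bottle: loose amber bottle, 64 mm wide, 170 mm tall; origin at the centre of its underside
- jar: loose white jar, 70 mm wide, 90 mm tall; origin at the centre of its underside
- basket: loose steel instrument basket, 240 x 200 x 60 mm; origin at the centre of its underside

How it is judged:
By the outcome, as a careful person would: the job done as asked, in the order asked, and still so for the second after the job is handed in, with the robot touching nothing.
It also fails if it takes over 67 s, if anything falls off the work surface, if the arm or the gripper's body presses on something with over 40 N, if the wrist force passes 120 N, or if a joint passes its speed limit or range.

## Robot

A 6-joint arm with a two-finger parallel gripper is mounted at the origin on the work surface. World frame = base frame: x ahead of the robot, y to its left, z up, the work surface at z = 0. Lengths are in m, angles in degrees, forces in N, time in s.
With the tool pointing down it reaches from about 0.25 to 0.8 m from the base axis. Payload 8.5 kg.
Tool frame: the origin (TCP) lies midway between the tips of the shut fingers; the grasp point (between the pads) lies 19 mm behind it; z points along the fingers, y is the line along which they close (so a half turn about z gives the same grasp; the last joint's range is limited). The gripper opens to 85 mm and grips with 20 to 120 N. Pads are 22 mm wide; open, the fingers measure 114 mm over their backs; the gripper's body (76 mm by 85 mm) begins 54 mm behind the grasp point. The pads swing forward as they close: fully open they stand 13 mm farther back than shut.
Start: joints at [70.073, 13.648, -0.773, 75.585, 0, 90], TCP at [0.179, 0.494, 0.231] pointing down, gripper open.
Joint ranges: [-152.45, 152.45], [-59.26, 108.67], [-65.41, 83.53], [-104.44, 129.93], [-82.83, 76.93], [-180, 180]. Speed limits (degrees/s): [127.2, 127.2, 159.86, 180, 180, 180].

## Interface

Orientations are given as [roll, pitch, yaw] about the fixed x, y, z axes, in that order (R = Rz(yaw) Ry(pitch) Rx(roll)).
In Python, from cell import env gives the robot as it stands. The module is installed in compiled form; this text tells all that it offers.
- The arm moves only by the tool drive_tool, never from a script. Its argument "series" is a list of rows, each a list of 7 numbers: the shift along the tool's x, y, z in units of 20 mm (1.0 is 20 mm), then the turn, a rotation vector about the tool's x, y, z in units of 0.1 rad (1.0 is 0.1 rad), then the opening, from 0 (shut) to 1 (fully open). In form: [[tx, ty, tz, ax, ay, az, fingers], ...]. A call has 1 to 12 rows; each row shifts and turns the commanded pose from where the row before left it, along the tool's axes as they then stand; what a row does not reach is not made up. A row lasts 1/12 s, in which the tool goes at most 41.7 mm and 7.16 degrees, less where a joint would pass 70% of its speed; a pose out of reach is approached as far as the arm can. A call with a number of a shift or a turn outside -1 to 1 is refused whole. A call with a gripper value outside its range is refused whole. The fingers move at their own pace and stop on an object; the grip force is fixed at half the most. Time passes only in rows, so rows that do not move let the fingers close. It gives the time, the measured TCP pose, the force, the opening and the grip force at its end, in the units of the state.
- env.get_obs(): the state, without advancing time (a new reading comes with each control period).
- env.get_image(name): name is "side" or "top"; returns the picture (420x560x3 uint8, red, green, blue); there is no depth.
- env.get_calibration(name): a dict with "mtx" (3x3 intrinsics, pixels), "rvec" (rotation vector, rad) and "tvec" (3), from world to camera coordinates, as OpenCV has them. Camera axes: x right, y down, z forward; pixel columns grow to the right and rows downward; lengths in m; the calibration is good to about 2 mm. A picture is of the moment at which its call begins. get_calibration takes no time and is no camera call.
- env.finish_job(): hands the job in; it is judged then, once.
The state is a dict: "time_s": time; "joint_positions": joint angles; "dq": joint speeds; "tau": joint torques, N m; "ee_pos": TCP position; "orientation": TCP orientation; "ft_force": force on the tool from outside, world axes, zero at the start; "ft_torque": the same for the moment, N m; "finger_gap": opening from 0.0 (shut) to 1.0 (fully open); "finger_force": force on a finger pad.
Only numpy, scipy, OpenCV 4.12 (cv2) and the standard library are available. Lean on these libraries where they do the work, as an engineer would, in place of code of your own. Each camera call takes 0.05 s, during which the arm holds its last target. There are 200 camera calls.

## Working session

There is one attempt and no reset: what is moved stays moved. The work goes in short steps, Python scripts to look and compute and a tool call to move; the robot and the scene stay as the last step left them, time stands still between calls to the robot, and variables do not carry over. Pictures are saved under pics/ and viewed, at most 10 in all, crops included, and the job is handed in when it is done.

Besides the shell and the picture viewer there is one more tool, called after "Request:" in YAML: its name, and indented under it one key for each argument. drive_tool: Moves the arm, as the interface text tells. Its arguments: {"type":"object","properties":{"series":{"type":"array","items":{"type":"array","items":{"type":"number","minimum":-1,"maximum":1}}}},"required":["series"]}

```bash
mkdir -p pics
python3 - <<'E'
from cell import env
import cv2
for n in("top","side"):
    cv2.imwrite(f"pics/{n}0.png",env.get_image(n)[:,:,::-1]); c=env.get_calibration(n); print(n,c)
o=env.get_obs(); print({k:o[k] for k in("time_s","ee_pos","orientation","ft_force","finger_gap")})
E
```

```text
top {'mtx': array([[507.35139726,   0.        , 278.86258115],
       [  0.        , 507.35139726, 208.52207521],
       [  0.        ,   0.        ,   1.        ]]), 'rvec': array([ 2.16778991, -2.15606137,  0.08811725]), 'tvec': array([0.02363817, 0.54008736, 1.82107882])}
side {'mtx': array([[426.45077646,   0.        , 280.06059985],
       [  0.        , 426.45077646, 206.25496699],
       [  0.        ,   0.        ,   1.        ]]), 'rvec': array([ 0.44932182, -2.63675487,  1.37366266]), 'tvec': array([0.50933841, 0.19168958, 1.40624146])}
{'time_s': 0.1, 'ee_pos': array([0.17881117, 0.49323256, 0.23073147]), 'orientation': array([-1.79926672e+02,  3.51690909e-04,  1.60073596e+02]), 'ft_force': array([ 0.05708185, -0.26333195,  0.31607245]), 'finger_gap': 0.9999639884544048}
```

View pics/top0.png

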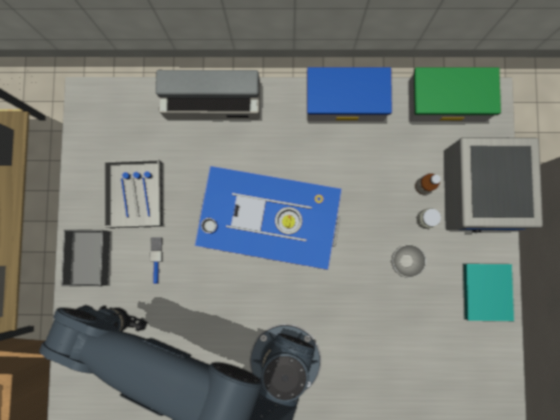

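View pics/side0.png

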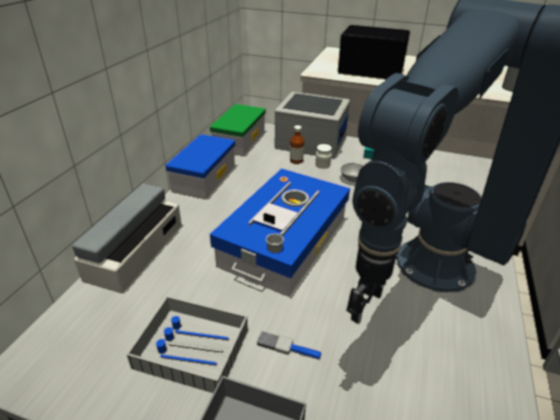

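The top view shows the container with lid corners near (210,167), (341,187), (328,269) and (196,247). The well and knob are at (289,221), the tab at (236,211), the gallipot at (209,226) and the tag at (319,198). The side view agrees: +y points to image left in the top view, and the shutter is open.

```bash
cat > h.py <<'E'
import numpy as np,cv2
from cell import env
from scipy.spatial.transform import Rotation as R
def cal(n):
    c=env.get_calibration(n); return c["mtx"],c["rvec"],c["tvec"]
def proj(n,P):
    K,r,t=cal(n); return cv2.projectPoints(np.float64(P).reshape(-1,1,3),r,t,K,None)[0][:,0]
def unproj(n,uv,z):
    K,r,t=cal(n); M=cv2.Rodrigues(r)[0]
    uv=np.float64(uv).reshape(-1,2); d=np.c_[uv,np.ones(len(uv))]@np.linalg.inv(K).T@M
    o=-M.T@t; return o+d*((z-o[2])/d[:,2])[:,None]
def crop(img,u,v,w,h,s,name):
    c=img[v:v+h,u:u+w,::-1]; cv2.imwrite(f"pics/{name}.png",cv2.resize(c,None,fx=s,fy=s,interpolation=cv2.INTER_CUBIC))
E
python3 - <<'E'
from h import *
im=env.get_image("top"); si=env.get_image("side")
hsv=cv2.cvtColor(im,cv2.COLOR_RGB2HSV)
m=cv2.inRange(hsv,(100,120,50),(125,255,255)); m[:, :185]=0; m[:150]=0; m[:,350:]=0; m[280:]=0
n,l,s,c=cv2.connectedComponentsWithStats(m); k=1+np.argmax(s[1:,4])
hull=cv2.convexHull(np.argwhere(l==k)[:,::-1].astype(np.int32).copy())
W=unproj("top",hull[:,0],0.14)[:,:2]*1000
r=cv2.minAreaRect(W.astype(np.float32)); print("lid",r)
y=cv2.inRange(hsv,(22,130,80),(35,255,255)); y[:, :270]=0;y[:,310:]=0;y[:200]=0;y[245:]=0
p=np.argwhere(y)[:,::-1]; print("yellow",len(p),p.mean(0),unproj("top",p.mean(0),.13))
b=(im.max(2)<60).astype(np.uint8); b[:, :225]=0;b[:,250:]=0;b[:200]=0;b[225:]=0
p=np.argwhere(b)[:,::-1]; print("tab",len(p),p.mean(0),unproj("top",p.mean(0),.1865-.003))
crop(im,190,155,160,120,5,"topc"); crop(si,205,165,150,110,5,"sidec")
E
```

```text
lid ((499.8896484375, 61.09297180175781), (456.09368896484375, 276.0098876953125), 80.28028869628906)
yellow 100 [288.19 221.14] [[ 0.48635831 -0.00757244  0.13      ]]
tab 0 [nan nan] [[nan nan nan]]<stdin>:12: RuntimeWarning: Mean of empty slice.
  ret = um.true_divide(
```

View pics/topc.png

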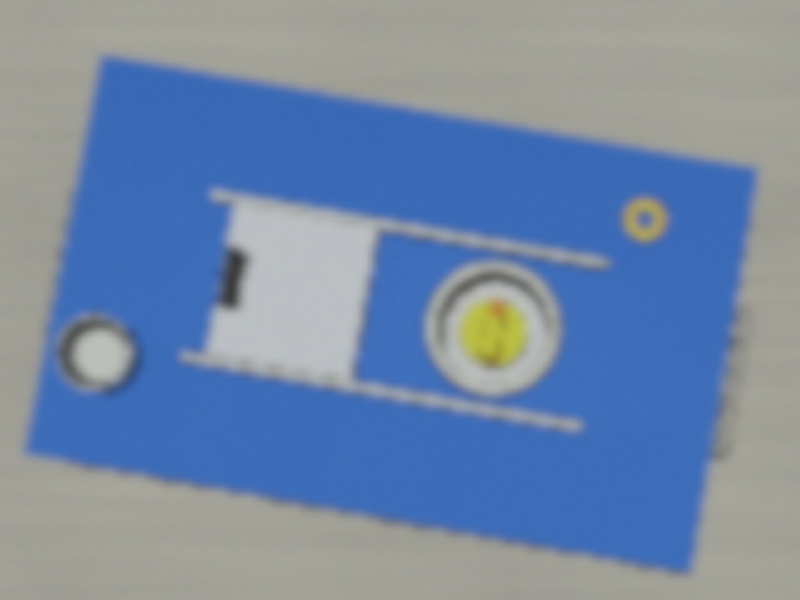

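View pics/sidec.png

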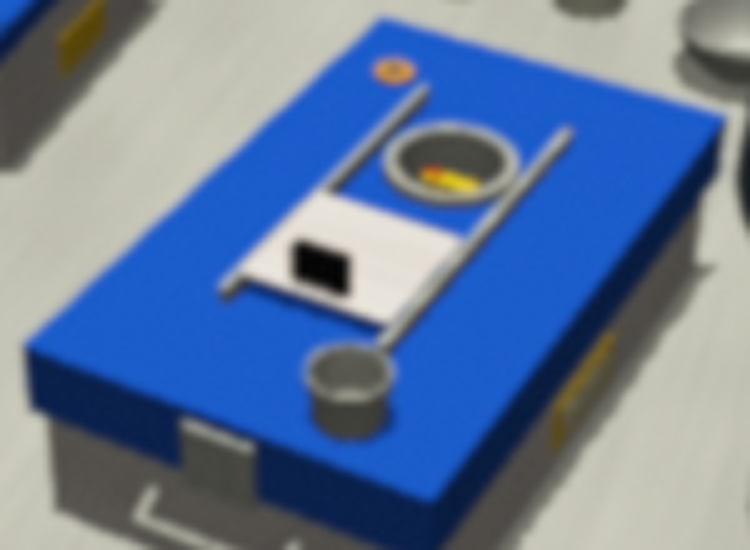

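The crops show the rim centre at about (288.2,220.2) in the top image and (295.0,197.2) in the side image. The bar's red mark points toward container +x, so the knob is open. The tab is at about (236.4,210.7). Next I cross-check these against the lid fit.

Run:
```python
from h import *
c=np.array([.4999,.0611]); yv=np.array([np.cos(np.radians(80.28)),np.sin(np.radians(80.28))]); xv=np.array([yv[1],-yv[0]])
w=c-.07*yv; print("well",w)
print("proj rim top/side",proj("top",[*w,.148]),proj("side",[*w,.148]))
print("rim meas",unproj("top",[288.2,220.2],.148),unproj("side",[295.0-.4,197.2],.148))
t=unproj("top",[236.0,210.2],.183)[0]; d=t[:2]-c; print("tab",t,"container xy",d@xv,d@yv,"shutter",d@yv+.07-.04)
# side-camera lid corners check
C=[[*(c+a*.14*xv+b*.23*yv),.14] for a,b in((1,1),(1,-1),(-1,-1),(-1,1))]
print("side corners in crop px",((proj("side",C)-[205,165]+.5)*5).round(0).tolist())
print("top corners crop",((proj("top",C)-[190,155]+.5)*5).round(0).tolist())
```

```text
well [ 0.48808166 -0.00789512]
proj rim top/side [[288.29104547 220.23903795]] [[295.52125409 197.15190436]]
rim meas [[ 0.48821298 -0.00758555  0.148     ]] [[ 0.49093872 -0.006523    0.148     ]]
tab [0.51813716 0.16677442 0.183     ] container xy 0.0001339853559424799 0.10723646428150871 shutter 0.1372364642815087
side corners in crop px [[25.0, 349.0], [385.0, 19.0], [732.0, 119.0], [436.0, 506.0]]
top corners crop [[102.0, 55.0], [759.0, 169.0], [692.0, 575.0], [24.0, 455.0]]
```

Request:
drive_tool:
  series:
    - [-0.5,-0.4,0,0,0,0,0.32]
    - [-0.96,-0.76,0,0,0,0,0.32]
    - [-0.96,-0.76,0,0,0,0,0.32]
    - [-0.96,-0.76,0,0,0,0,0.32]
    - [-0.96,-0.76,0,0,0,0,0.32]
    - [-0.96,-0.76,0,0,0,0,0.32]
    - [-0.96,-0.76,0,0,0,0,0.32]
    - [-0.96,-0.76,0,0,0,0,0.32]
    - [-0.96,-0.76,0,0,0,0,0.32]
    - [-0.96,-0.76,0,0,0,0,0.32]
    - [-0.96,-0.76,0,0,0,0,0.32]
    - [-0.96,-0.76,0,0,0,0,0.32]

```text
time_s: 1.2
ee_pos: [0.3274, 0.2517, 0.2313]
orientation: [-180.0, 0.0, 160.1]
ft_force: [0.0, 0.8, -0.5]
finger_gap: 0.323
finger_force: 0.0
```

Request:
drive_tool:
  series:
    - [-0.96,-0.76,0,0,0,0,0.32]
    - [-0.96,-0.76,0,0,0,0,0.32]
    - [-0.96,-0.76,0,0,0,0,0.32]
    - [-0.96,-0.76,0,0,0,0,0.32]
    - [-0.96,-0.76,0,0,0,0,0.32]
    - [-0.96,-0.76,0,0,0,0,0.32]
    - [-0.96,-0.76,0,0,0,0,0.32]
    - [-0.96,-0.76,0,0,0,0,0.32]
    - [-0.96,-0.76,0,0,0,0,0.32]
    - [-0.96,-0.76,0,0,0,0,0.32]
    - [-0.96,-0.76,0,0,0,0,0.32]
    - [-0.96,-0.76,0,0,0,0,0.32]

```text
time_s: 2.2
ee_pos: [0.4816, 0.0017, 0.2313]
orientation: [-180.0, -0.0, 160.1]
ft_force: [0.7, 1.0, 0.6]
finger_gap: 0.317
finger_force: 0.0
```

Request:
drive_tool:
  series:
    - [-0.5,-0.4,0,0,0,-0.89,0.32]
    - [0,0,0,0,0,-0.89,0.32]
    - [0,0,0,0,0,0,0.32]
    - [0,0,0,0,0,0,0.32]

```text
time_s: 2.53
ee_pos: [0.4878, -0.008, 0.2312]
orientation: [-180.0, -0.0, 170.1]
ft_force: [-0.2, 0.2, -0.4]
finger_gap: 0.318
finger_force: 0.0
```

Request:
drive_tool:
  series:
    - [0,0,0.6,0,0,0,0.32]
    - [0,0,0.8,0,0,0,0.32]
    - [0,0,0.8,0,0,0,0.32]
    - [0,0,0.8,0,0,0,0.32]
    - [0,0,0.5,0,0,0,0.32]
    - [0,0,0,0,0,0,0.32]

```text
time_s: 3.03
ee_pos: [0.4868, -0.0072, 0.1596]
orientation: [-180.0, -0.2, 170.2]
ft_force: [0.2, -0.1, -0.1]
finger_gap: 0.321
finger_force: 0.0
```

Run:
```python
from h import *
crop(env.get_image("side"),245,140,100,75,8,"s2"); o=env.get_obs(); print(o["ee_pos"],o["orientation"],o["ft_force"],o["ft_torque"])
```

```text
[ 0.48743344 -0.00722468  0.16082165] [-1.79979320e+02 -9.66579613e-02  1.70223168e+02] [-0.78512075  0.3049092   0.51041127] [-0.00901649 -0.05161686 -0.03667694]
```

View pics/s2.png

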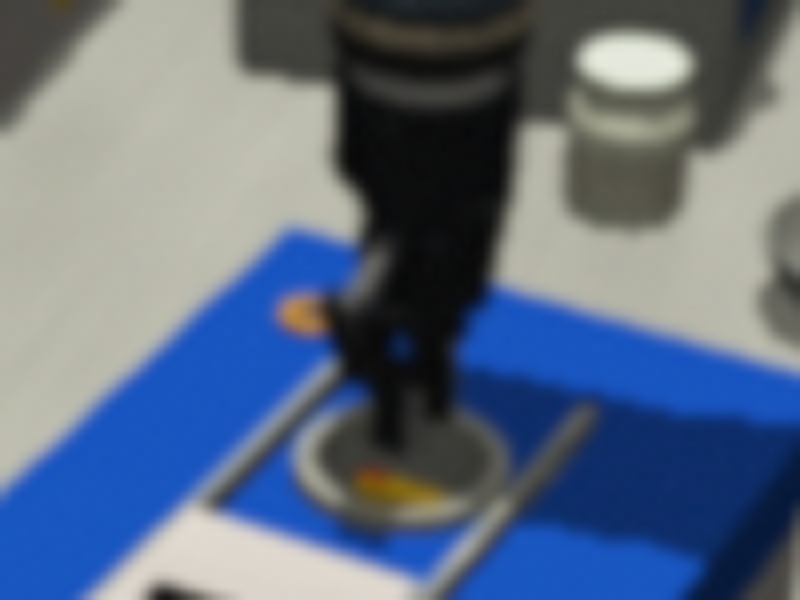

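The fingers straddle the well centre: the tips are near (390,440) and (440,410) in the crop, and the rim is clear all round. I descend around the bar.

Request:
drive_tool:
  series:
    - [0,0,0.4,0,0,0,0.32]
    - [0,0,0.5,0,0,0,0.32]
    - [0,0,0.5,0,0,0,0.32]
    - [0,0,0.5,0,0,0,0.32]
    - [0,0,0.4,0,0,0,0.32]
    - [0,0,0.25,0,0,0,0.32]
    - [0,0,0,0,0,0,0.32]
    - [0,0,0,0,0,0,0.32]

```text
time_s: 3.75
ee_pos: [0.4884, -0.0075, 0.1105]
orientation: [-180.0, 0.0, 170.3]
ft_force: [-0.2, -0.8, 0.6]
finger_gap: 0.322
finger_force: 0.0
```

Request:
drive_tool:
  series:
    - [0,0,0,0,0,0,0.2]
    - [0,0,0,0,0,0,0.16]
    - [0,0,0,0,0,0,0.14]
    - [0,0,0,0,0,0,0.1]
    - [0,0,0,0,0,0,0.1]
    - [0,0,0,0,0,0,0.1]

```text
time_s: 4.25
ee_pos: [0.4886, -0.0079, 0.1108]
orientation: [-180.0, 0.1, 170.3]
ft_force: [-0.6, -4.7, 4.7]
finger_gap: 0.127
finger_force: 60.7
```

```bash
cat > st.py <<'E'
from h import *
o=env.get_obs()
yw=np.radians(o["orientation"][2]); tx=np.array([np.cos(yw),np.sin(yw)]); ty=np.array([np.sin(yw),-np.cos(yw)])
f=o["ft_force"]
print("t%.2f"%o["time_s"],"pos",o["ee_pos"].round(4),"rpy",o["orientation"].round(2),"f",f.round(1),"Ftool xy",(f[:2]@tx).round(1),(f[:2]@ty).round(1),"T",o["ft_torque"].round(3),"gap",round(o["finger_gap"],3),round(float(o["finger_force"]),1))
E
python3 st.py
```

```text
t4.25 pos [ 0.4886 -0.0079  0.1108] rpy [-1.7996e+02  6.0000e-02  1.7026e+02] f [-0.6 -4.7  4.7] Ftool xy -0.2 -4.8 T [-0.964  0.109  0.015] gap 0.127 60.7
```

Request:
drive_tool:
  series:
    - [0,0,0.1,0,0,0,0.1]
    - [0,0,0.1,0,0,0,0.1]
    - [0,0,0.1,0,0,0,0.1]
    - [0,0,0.05,0,0,0,0.1]
    - [0,0,0,0,0,0,0.1]
    - [0,0,0,0,0,0,0.1]

```text
time_s: 4.75
ee_pos: [0.4887, -0.0079, 0.1041]
orientation: [-180.0, 0.1, 170.3]
ft_force: [-1.2, -5.0, 10.4]
finger_gap: 0.121
finger_force: 61.5
```

```bash
python3 st.py
```

```text
t4.75 pos [ 0.4887 -0.0079  0.1041] rpy [-1.7996e+02  8.0000e-02  1.7026e+02] f [-1.2 -5.  10.4] Ftool xy 0.4 -5.1 T [-0.935  0.418 -0.022] gap 0.121 61.5
```

Request:
drive_tool:
  series:
    - [0,0,0.06,0,0,0,0.1]
    - [0,0,0,0,0,0,0.1]
    - [0,0,0,0,0,0.2,0.1]
    - [0,0,0,0,0,0.2,0.1]
    - [0,0,0,0,0,0,0.1]

```text
time_s: 5.17
ee_pos: [0.4887, -0.0078, 0.1031]
orientation: [-180.0, 0.1, 167.9]
ft_force: [-3.0, -3.3, 12.4]
finger_gap: 0.124
finger_force: 61.6
```

```bash
python3 st.py
```

```text
t5.17 pos [ 0.4887 -0.0078  0.1031] rpy [-1.7998e+02  9.0000e-02  1.6789e+02] f [-3.  -3.3 12.4] Ftool xy 2.2 -3.8 T [-0.792  0.552 -0.086] gap 0.124 61.6
```

Request:
drive_tool:
  series:
    - [0,0,0,0,0,0.3,0.1]
    - [0,0,0,0,0,0.3,0.1]
    - [0,0,0,0,0,0.3,0.1]
    - [0,0,0,0,0,0.3,0.1]
    - [0,0,0,0,0,0.3,0.1]
    - [0,0,0,0,0,0.3,0.1]
    - [0,0,0,0,0,0,0.1]

```text
time_s: 5.75
ee_pos: [0.4888, -0.0074, 0.1031]
orientation: [180.0, 0.1, 157.6]
ft_force: [-2.8, -2.1, 12.7]
finger_gap: 0.125
finger_force: 61.6
```

```bash
python3 st.py
```

```text
t5.75 pos [ 0.4888 -0.0074  0.1031] rpy [1.7996e+02 9.0000e-02 1.5756e+02] f [-2.8 -2.1 12.7] Ftool xy 1.8 -3.1 T [-0.433  0.483 -0.094] gap 0.125 61.6
```

Request:
drive_tool:
  series:
    - [0,0,0,0,0,0.4,0.1]
    - [0,0,0,0,0,0.4,0.1]
    - [0,0,0,0,0,0.4,0.1]
    - [0,0,0,0,0,0.4,0.1]
    - [0,0,0,0,0,0.4,0.1]
    - [0,0,0,0,0,0.4,0.1]
    - [0,0,0,0,0,0.4,0.1]
    - [0,0,0,0,0,0.4,0.1]
    - [0,0,0,0,0,0.4,0.1]
    - [0,0,0,0,0,0.4,0.1]
    - [0,0,0,0,0,0,0.1]
    - [0,0,0,0,0,0,0.1]

```text
time_s: 6.75
ee_pos: [0.4894, -0.0067, 0.1033]
orientation: [179.8, 0.0, 134.8]
ft_force: [-0.7, 3.8, 10.7]
finger_gap: 0.126
finger_force: 61.6
```

```bash
python3 st.py
```

```text
t6.75 pos [ 0.4894 -0.0067  0.1033] rpy [1.7982e+02 4.0000e-02 1.3476e+02] f [-0.7  3.8 10.7] Ftool xy 3.2 2.2 T [ 0.423  0.159 -0.059] gap 0.126 61.6
```

Request:
drive_tool:
  series:
    - [0,0,-0.05,0,0,0.2,0.1]
    - [0,0,0,0,0,0.2,0.1]
    - [0,0,0,0,0,0,0.1]
    - [0,0,0,0,0,0,0.1]

```text
time_s: 7.08
ee_pos: [0.4895, -0.0066, 0.1043]
orientation: [179.8, 0.0, 132.5]
ft_force: [-0.0, 2.4, 11.4]
finger_gap: 0.133
finger_force: 61.6
```

```bash
python3 st.py
```

```text
t7.08 pos [ 0.4895 -0.0066  0.1043] rpy [1.7981e+02 3.0000e-02 1.3248e+02] f [-0.   2.4 11.4] Ftool xy 1.8 1.6 T [0.493 0.134 0.014] gap 0.133 61.6
```

Request:
drive_tool:
  series:
    - [0,0,-0.05,0,0,0,0.1]
    - [0,0,-0.02,0,0,0,0.1]
    - [0,0,0,0,0,0,0.1]
    - [0,0,0,0,0,0,0.1]

```text
time_s: 7.42
ee_pos: [0.4894, -0.0066, 0.1056]
orientation: [179.8, 0.0, 132.5]
ft_force: [-0.4, 3.0, 10.5]
finger_gap: 0.122
finger_force: 61.4
```

```bash
python3 st.py
```

```text
t7.42 pos [ 0.4894 -0.0066  0.1056] rpy [1.7981e+02 3.0000e-02 1.3249e+02] f [-0.4  3.  10.5] Ftool xy 2.5 1.7 T [ 0.487  0.046 -0.108] gap 0.122 61.4
```

Request:
drive_tool:
  series:
    - [0,0,0.06,0,0,0,0.1]
    - [0,0,0,0,0,0.4,0.1]
    - [0,0,0,0,0,0.4,0.1]
    - [0,0,0,0,0,0.2,0.1]
    - [0,0,0,0,0,0,0.1]
    - [0,0,0,0,0,0,0.1]

```text
time_s: 7.92
ee_pos: [0.4897, -0.0065, 0.1045]
orientation: [179.8, 0.0, 126.8]
ft_force: [0.7, 4.1, 10.0]
finger_gap: 0.127
finger_force: 61.5
```

```bash
python3 st.py
```

```text
t7.92 pos [ 0.4897 -0.0065  0.1045] rpy [1.7978e+02 1.0000e-02 1.2676e+02] f [ 0.7  4.1 10. ] Ftool xy 2.9 3.0 T [ 0.646 -0.054 -0.001] gap 0.127 61.5
```

Request:
drive_tool:
  series:
    - [0,0,0,0,0,0.2,0.1]
    - [0,0,0,0,0,0,0.1]
    - [0,0,0,0,0,0,0.1]

```text
time_s: 8.17
ee_pos: [0.4897, -0.0065, 0.1045]
orientation: [179.8, 0.0, 125.6]
ft_force: [1.3, 3.6, 10.0]
finger_gap: 0.129
finger_force: 61.5
```

```bash
python3 st.py
```

```text
t8.17 pos [ 0.4897 -0.0065  0.1045] rpy [179.78   0.   125.61] f [ 1.3  3.6 10. ] Ftool xy 2.2 3.2 T [ 0.668 -0.122  0.06 ] gap 0.129 61.5
```

Request:
drive_tool:
  series:
    - [0,0,0,0,0,0.1,0.1]
    - [0,0,0,0,0,0.1,0.1]
    - [0,0,0,0,0,0,0.1]

```text
time_s: 8.42
ee_pos: [0.4897, -0.0064, 0.1045]
orientation: [179.8, -0.0, 124.4]
ft_force: [0.6, 3.7, 10.0]
finger_gap: 0.125
finger_force: 61.5
```

```bash
cat > tq.py <<'E'
from h import *
T=[];F=[];Y=[]
for i in range(5):
    o=env.get_obs(); T.append(o["ft_torque"][2]); F.append(o["ft_force"]); Y.append(o["orientation"][2])
    if i<4: env.get_image("side")
print("t%.2f"%o["time_s"],"Tz %.3f"%np.mean(T),np.round(T,2),"F",np.mean(F,0).round(1),"turn rad %.4f"%np.radians(170.26-np.mean(Y)),"pos",o["ee_pos"].round(4))
E
python3 tq.py
```

```text
t8.62 Tz -0.042 [-0.02 -0.04 -0.05 -0.03 -0.07] F [ 1.3  4.1 10.6] turn rad 0.7992 pos [ 0.4897 -0.0064  0.1045]
```

Request:
drive_tool:
  series:
    - [0,0,0,0,0,0.12,0.1]
    - [0,0,0,0,0,0.13,0.1]
    - [0,0,0,0,0,0,0.1]

```text
time_s: 8.87
ee_pos: [0.4898, -0.0064, 0.1045]
orientation: [179.8, -0.0, 123.0]
ft_force: [0.4, 3.9, 10.6]
finger_gap: 0.125
finger_force: 61.5
```

```bash
python3 tq.py
```

```text
t9.07 Tz -0.027 [-0.01 -0.02 -0.03 -0.04 -0.03] F [ 1.1  4.1 10.6] turn rad 0.8243 pos [ 0.4898 -0.0064  0.1045]
```

Request:
drive_tool:
  series:
    - [0,0,0,0,0,0.12,0.1]
    - [0,0,0,0,0,0.13,0.1]
    - [0,0,0,0,0,0,0.1]

```text
time_s: 9.32
ee_pos: [0.4898, -0.0064, 0.1045]
orientation: [179.8, -0.0, 121.6]
ft_force: [0.7, 4.0, 10.3]
finger_gap: 0.125
finger_force: 61.5
```

```bash
python3 tq.py
```

```text
t9.52 Tz -0.002 [-0.02  0.03 -0.04  0.02 -0.01] F [ 1.4  4.3 10.2] turn rad 0.8492 pos [ 0.4898 -0.0064  0.1045]
```

Request:
drive_tool:
  series:
    - [0,0,0,0,0,0.12,0.1]
    - [0,0,0,0,0,0.13,0.1]
    - [0,0,0,0,0,0,0.1]

```text
time_s: 9.77
ee_pos: [0.4899, -0.0063, 0.1045]
orientation: [179.8, -0.0, 120.1]
ft_force: [1.4, 4.3, 9.3]
finger_gap: 0.129
finger_force: 61.5
```

```bash
python3 tq.py
```

```text
t9.97 Tz -0.021 [ 0.02 -0.04 -0.06 -0.02 -0.01] F [ 1.5  4.5 10. ] turn rad 0.8742 pos [ 0.4899 -0.0063  0.1045]
```

Request:
drive_tool:
  series:
    - [0,0,0,0,0,0.12,0.1]
    - [0,0,0,0,0,0.13,0.1]
    - [0,0,0,0,0,0,0.1]

```text
time_s: 10.22
ee_pos: [0.49, -0.0063, 0.1045]
orientation: [179.7, -0.0, 118.7]
ft_force: [1.6, 4.6, 10.5]
finger_gap: 0.127
finger_force: 61.5
```

```bash
python3 tq.py
```

```text
t10.42 Tz -0.021 [-0.04  0.05 -0.04 -0.01 -0.06] F [ 1.7  5.  10.1] turn rad 0.8992 pos [ 0.4899 -0.0063  0.1045]
```

Request:
drive_tool:
  series:
    - [0,0,0,0,0,0.12,0.1]
    - [0,0,0,0,0,0.13,0.1]
    - [0,0,0,0,0,0,0.1]

```text
time_s: 10.67
ee_pos: [0.49, -0.0063, 0.1046]
orientation: [179.7, -0.0, 117.3]
ft_force: [2.1, 5.1, 9.6]
finger_gap: 0.127
finger_force: 61.5
```

```bash
python3 tq.py
```

```text
t10.87 Tz -0.027 [-0.05 -0.05 -0.02 -0.06  0.03] F [ 2.   4.9 10.2] turn rad 0.9242 pos [ 0.49   -0.0063  0.1046]
```

Request:
drive_tool:
  series:
    - [0,0,0,0,0,0.12,0.1]
    - [0,0,0,0,0,0.13,0.1]
    - [0,0,0,0,0,0,0.1]

```text
time_s: 11.12
ee_pos: [0.4901, -0.0062, 0.1046]
orientation: [179.7, -0.0, 115.8]
ft_force: [1.9, 5.1, 10.4]
finger_gap: 0.124
finger_force: 61.5
```

```bash
python3 tq.py
```

```text
t11.32 Tz -0.026 [-0.05 -0.05 -0.01 -0.02 -0.01] F [ 2.4  5.1 10.5] turn rad 0.9491 pos [ 0.4901 -0.0062  0.1046]
```

Request:
drive_tool:
  series:
    - [0,0,0,0,0,0.12,0.1]
    - [0,0,0,0,0,0.13,0.1]
    - [0,0,0,0,0,0,0.1]

```text
time_s: 11.57
ee_pos: [0.4901, -0.0062, 0.1046]
orientation: [179.7, -0.0, 114.4]
ft_force: [3.2, 6.0, 10.2]
finger_gap: 0.123
finger_force: 61.5
```

```bash
python3 tq.py
```

```text
t11.77 Tz -0.034 [-0.05 -0.05 -0.05  0.02 -0.04] F [ 2.3  5.5 10.2] turn rad 0.9741 pos [ 0.4901 -0.0062  0.1046]
```

Request:
drive_tool:
  series:
    - [0,0,0,0,0,0.12,0.1]
    - [0,0,0,0,0,0.13,0.1]
    - [0,0,0,0,0,0,0.1]

```text
time_s: 12.02
ee_pos: [0.4901, -0.0062, 0.1046]
orientation: [179.7, -0.1, 113.0]
ft_force: [2.6, 5.0, 9.7]
finger_gap: 0.124
finger_force: 61.5
```

```bash
python3 tq.py
```

```text
t12.22 Tz -0.011 [-0.02 -0.02  0.01  0.01 -0.03] F [ 2.1  5.2 10.2] turn rad 0.9991 pos [ 0.4902 -0.0062  0.1046]
```

Request:
drive_tool:
  series:
    - [0,0,0,0,0,0.12,0.1]
    - [0,0,0,0,0,0.13,0.1]
    - [0,0,0,0,0,0,0.1]

```text
time_s: 12.47
ee_pos: [0.4902, -0.0062, 0.1046]
orientation: [179.7, -0.1, 111.6]
ft_force: [3.2, 5.6, 9.5]
finger_gap: 0.125
finger_force: 61.5
```

```bash
python3 tq.py
```

```text
t12.67 Tz -0.031 [-0.04 -0.05  0.01 -0.06 -0.01] F [ 2.3  5.7 10. ] turn rad 1.0241 pos [ 0.4902 -0.0062  0.1047]
```

Request:
drive_tool:
  series:
    - [0,0,0,0,0,0.12,0.1]
    - [0,0,0,0,0,0.13,0.1]
    - [0,0,0,0,0,0,0.1]

```text
time_s: 12.92
ee_pos: [0.4903, -0.0062, 0.1047]
orientation: [179.7, -0.1, 110.1]
ft_force: [3.0, 5.2, 9.5]
finger_gap: 0.124
finger_force: 61.5
```

```bash
python3 tq.py
```

```text
t13.12 Tz -0.031 [-0.04 -0.03 -0.03 -0.01 -0.05] F [ 2.5  5.4 10.1] turn rad 1.0490 pos [ 0.4903 -0.0062  0.1046]
```

Request:
drive_tool:
  series:
    - [0,0,0,0,0,0.12,0.1]
    - [0,0,0,0,0,0.13,0.1]
    - [0,0,0,0,0,0,0.1]

```text
time_s: 13.37
ee_pos: [0.4903, -0.0062, 0.1047]
orientation: [179.7, -0.1, 108.7]
ft_force: [3.0, 5.6, 9.9]
finger_gap: 0.125
finger_force: 61.4
```

```bash
python3 tq.py
```

```text
t13.57 Tz -0.030 [-0.07 -0.03 -0.02 -0.04  0.01] F [ 2.5  5.9 10.1] turn rad 1.0741 pos [ 0.4903 -0.0062  0.1047]
```

Request:
drive_tool:
  series:
    - [0,0,0,0,0,0.12,0.1]
    - [0,0,0,0,0,0.13,0.1]
    - [0,0,0,0,0,0,0.1]

```text
time_s: 13.82
ee_pos: [0.4904, -0.0061, 0.1047]
orientation: [179.7, -0.1, 107.3]
ft_force: [2.3, 5.8, 10.5]
finger_gap: 0.13
finger_force: 61.4
```

```bash
python3 tq.py
```

```text
t14.02 Tz -0.034 [-0.01 -0.06 -0.02 -0.08  0.  ] F [ 3.   5.7 10.4] turn rad 1.0991 pos [ 0.4904 -0.0061  0.1047]
```

Request:
drive_tool:
  series:
    - [0,0,0,0,0,0.12,0.1]
    - [0,0,0,0,0,0.13,0.1]
    - [0,0,0,0,0,0,0.1]

```text
time_s: 14.27
ee_pos: [0.4904, -0.0061, 0.1047]
orientation: [179.7, -0.1, 105.8]
ft_force: [3.3, 6.0, 10.0]
finger_gap: 0.124
finger_force: 61.4
```

```bash
python3 tq.py
```

```text
t14.47 Tz -0.023 [-0.11  0.02 -0.02 -0.04  0.03] F [ 2.9  5.7 10.4] turn rad 1.1240 pos [ 0.4905 -0.0061  0.1047]
```

Request:
drive_tool:
  series:
    - [0,0,0,0,0,0.12,0.1]
    - [0,0,0,0,0,0.13,0.1]
    - [0,0,0,0,0,0,0.1]

```text
time_s: 14.72
ee_pos: [0.4905, -0.0061, 0.1047]
orientation: [179.7, -0.1, 104.4]
ft_force: [3.7, 6.1, 9.4]
finger_gap: 0.127
finger_force: 61.4
```

```bash
python3 tq.py
```

```text
t14.92 Tz -0.042 [-0.11 -0.03 -0.01 -0.07  0.  ] F [ 3.5  6.  10. ] turn rad 1.1490 pos [ 0.4905 -0.0061  0.1047]
```

Request:
drive_tool:
  series:
    - [0,0,0,0,0,0.12,0.1]
    - [0,0,0,0,0,0.13,0.1]
    - [0,0,0,0,0,0,0.1]

```text
time_s: 15.17
ee_pos: [0.4906, -0.0061, 0.1047]
orientation: [179.7, -0.1, 103.0]
ft_force: [3.2, 6.3, 10.2]
finger_gap: 0.13
finger_force: 61.4
```

```bash
python3 tq.py
```

```text
t15.37 Tz -0.052 [-0.03 -0.05 -0.06 -0.04 -0.08] F [ 3.7  6.  10. ] turn rad 1.1740 pos [ 0.4905 -0.0061  0.1047]
```

Request:
drive_tool:
  series:
    - [0,0,0,0,0,0.12,0.1]
    - [0,0,0,0,0,0.13,0.1]
    - [0,0,0,0,0,0,0.1]

```text
time_s: 15.62
ee_pos: [0.4906, -0.0061, 0.1048]
orientation: [179.7, -0.1, 101.5]
ft_force: [2.9, 6.6, 8.6]
finger_gap: 0.126
finger_force: 61.4
```

```bash
python3 tq.py
```

```text
t15.82 Tz 0.025 [0.02 0.02 0.01 0.05 0.02] F [3.4 6.1 9.9] turn rad 1.1989 pos [ 0.4906 -0.0061  0.1048]
```

Request:
drive_tool:
  series:
    - [0,0,0,0,0,0.1,0.1]
    - [0,0,0,0,0,0,0.1]
    - [0,0,0,0,0,0,0.1]

```text
time_s: 16.07
ee_pos: [0.4907, -0.006, 0.1048]
orientation: [179.7, -0.1, 101.0]
ft_force: [3.6, 6.6, 10.0]
finger_gap: 0.125
finger_force: 61.4
```

```bash
python3 tq.py
```

```text
t16.27 Tz 0.103 [0.09 0.07 0.12 0.13 0.11] F [3.4 6.2 9.9] turn rad 1.2086 pos [ 0.4907 -0.0061  0.1048]
```

Request:
drive_tool:
  series:
    - [0,0,0,0,0,0.07,0.1]
    - [0,0,0,0,0,0,0.1]
    - [0,0,0,0,0,0,0.1]

```text
time_s: 16.52
ee_pos: [0.4907, -0.006, 0.1048]
orientation: [179.7, -0.1, 100.6]
ft_force: [3.6, 5.3, 10.4]
finger_gap: 0.125
finger_force: 61.4
```

```bash
python3 tq.py
```

```text
t16.72 Tz 0.141 [0.16 0.17 0.13 0.1  0.13] F [ 3.8  6.2 10. ] turn rad 1.2156 pos [ 0.4907 -0.0061  0.1048]
```

Request:
drive_tool:
  series:
    - [0,0,0,0,0,0,0.28]
    - [0,0,-0.1,0,0,0,0.28]
    - [0,0,-0.3,0,0,0,0.28]
    - [0,0,0,0,0,0,0.28]
    - [0,0,0,0,0,0,0.28]

```text
time_s: 17.13
ee_pos: [0.4879, -0.0075, 0.1113]
orientation: [-180.0, -0.0, 100.5]
ft_force: [0.4, -0.7, -0.4]
finger_gap: 0.282
finger_force: 0.0
```

```bash
python3 tq.py
```

```text
t17.33 Tz -0.002 [-0.03 -0.03 -0.02  0.1  -0.03] F [ 0.2 -0.1 -0. ] turn rad 1.2169 pos [ 0.4879 -0.0076  0.111 ]
```

Request:
drive_tool:
  series:
    - [0,0,-0.4,0,0,0,0.28]
    - [0,0,-0.8,0,0,0,0.28]
    - [0,0,-0.8,0,0,0,0.28]
    - [0,0,-0.8,0,0,0,0.2]
    - [0,0,-0.8,0,0,0.7,0]
    - [0,0,-0.8,0,0,0.7,0]
    - [0,0,-0.8,0,0,0.7,0]
    - [0,0,-0.8,0,0,0.7,0]
    - [0,0,0,0,0,0.73,0]
    - [0,0,0,0,0,0,0]
    - [0,0,0,0,0,0,0]

```text
time_s: 18.25
ee_pos: [0.4881, -0.0075, 0.2315]
orientation: [-180.0, 0.0, 80.4]
ft_force: [0.0, 0.2, 0.1]
finger_gap: -0.002
finger_force: 0.0
```

Run:
```python
from h import *
s=env.get_image("side"); crop(s,230,165,90,67,8,"s3")
c=np.array([.4999,.0611]); a=np.radians(80.28); yv=np.array([np.cos(a),np.sin(a)]); xv=np.array([yv[1],-yv[0]])
g=unproj("top",np.array([97,353])/5+[190,155]-.4,.172)[0]; d=g[:2]-c; print("gallipot",g,"cont",d@xv,d@yv)
w=[.488,-.008]
for z in(.124,.132):
  for th in (0,1.2):
    e=w+.02*(xv*np.cos(th)-yv*np.sin(th)); e2=w-.02*(xv*np.cos(th)-yv*np.sin(th))
    print(z,th,((proj("side",[[*e,z],[*e2,z]])-[230,165]+.5)*8).round(0).tolist())
print("target",c+.133*yv, env.get_obs()["orientation"],env.get_obs()["ee_pos"])
```

```text
gallipot [0.46825279 0.25784144 0.172     ] cont -0.06440943192723589 0.18857402871674192
0.124 0 [[485.0, 294.0], [568.0, 321.0]]
0.124 1.2 [[531.0, 282.0], [522.0, 334.0]]
0.132 0 [[485.0, 279.0], [569.0, 305.0]]
0.132 1.2 [[531.0, 266.0], [522.0, 319.0]]
target [0.52235485 0.19219073] [-1.79967458e+02  1.07690694e-02  8.04610309e+01] [ 0.48797333 -0.00752302  0.23116726]
```

View pics/s3.png

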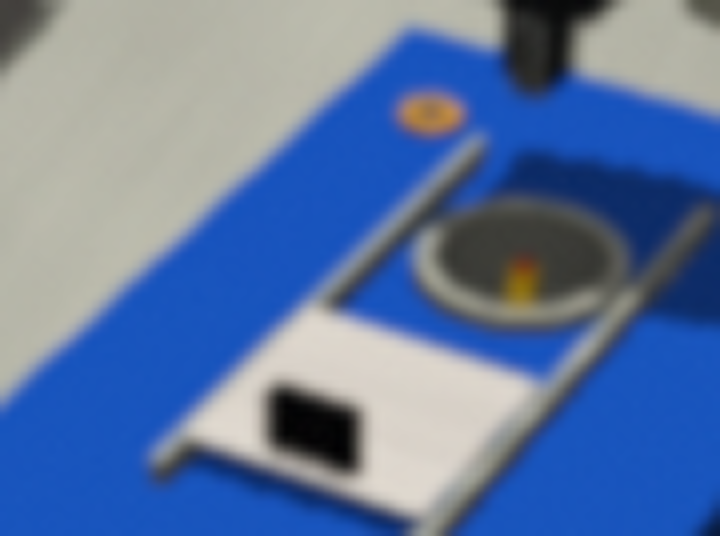

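The red end of the bar is at (524,262), matching the projected knob-up position at a 1.2 rad turn (531,266), so the knob is locked and up. The gallipot at container (-0.064, 0.189) is clear of the push path. I go behind the tab with closed fingers.

Request:
drive_tool:
  series:
    - [0.4,0,0,0,0,0,0]
    - [0.95,0,0,0,0,0,0]
    - [1,0,0,0,0,0,0]
    - [1,0,0,0,0,0,0]
    - [1,0,0,0,0,0,0]
    - [1,0,0,0,0,0,0]
    - [1,0,0,0,0,0,0]
    - [1,0,0,0,0,0,0]
    - [1,0,0,0,0,0,0]
    - [1,0,0,0,0,0,0]
    - [0.8,0,0,0,0,0,0]
    - [0,0,0,0,0,0,0]

```text
time_s: 19.3
ee_pos: [0.5224, 0.1955, 0.2304]
orientation: [-179.9, -0.0, 80.5]
ft_force: [-0.8, 0.0, -0.3]
finger_gap: 0.003
finger_force: 0.0
```

Request:
drive_tool:
  series:
    - [0,0,0,0,0,0,0]
    - [0,0,0.5,0,0,0,0]
    - [0,0,0.7,0,0,0,0]
    - [0,0,0.7,0,0,0,0]
    - [0,0,0.7,0,0,0,0]
    - [0,0,0.5,0,0,0,0]
    - [0,0,0.2,0,0,0,0]
    - [0,0,0,0,0,0,0]
    - [0,0,0,0,0,0,0]

```text
time_s: 20.05
ee_pos: [0.5225, 0.1923, 0.1655]
orientation: [180.0, 0.0, 80.3]
ft_force: [-0.1, -0.6, 0.0]
finger_gap: -0.002
finger_force: 0.0
```

```bash
python3 st.py
python3 - <<'E'
from h import *
crop(env.get_image("side"),230,165,90,67,8,"s4")
E
```

```text
t20.05 pos [0.5225 0.1923 0.1655] rpy [1.80e+02 1.00e-02 8.03e+01] f [-0.1 -0.6  0. ] Ftool xy -0.6 -0.0 T [-0.013 -0.03  -0.042] gap -0.002 0.0
```

View pics/s4.png

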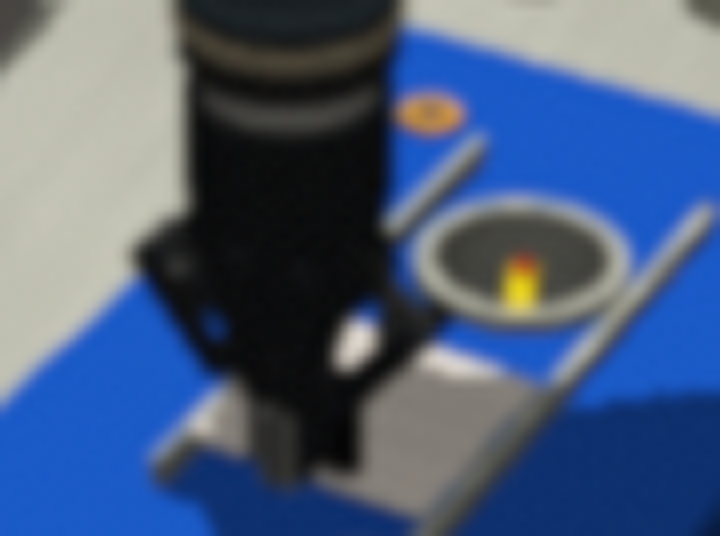

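The fingers stand just behind the tab (around (310,440) in the crop), clear of everything. I push.

Request:
drive_tool:
  series:
    - [-0.3,0,0,0,0,0,0]
    - [-0.2,0,0,0,0,0,0]
    - [-0.2,0,0,0,0,0,0]
    - [-0.2,0,0,0,0,0,0]
    - [-0.3,0,0,0,0,0,0]
    - [-0.3,0,0,0,0,0,0]

```text
time_s: 20.6
ee_pos: [0.5176, 0.1627, 0.1657]
orientation: [179.9, -0.0, 80.3]
ft_force: [1.4, 2.5, 3.0]
finger_gap: -0.002
finger_force: 1.5
```

```bash
python3 st.py
```

```text
t20.60 pos [0.5176 0.1627 0.1657] rpy [ 1.7995e+02 -4.0000e-02  8.0330e+01] f [1.4 2.5 3. ] Ftool xy 2.7 1.0 T [ 0.549 -0.196 -0.04 ] gap -0.002 1.5
```

Request:
drive_tool:
  series:
    - [-0.45,0,0,0,0,0,0]
    - [-0.45,0,0,0,0,0,0]
    - [-0.45,0,0,0,0,0,0]
    - [-0.45,0,0,0,0,0,0]
    - [-0.45,0,0,0,0,0,0]
    - [-0.45,0,0,0,0,0,0]
    - [-0.45,0,0,0,0,0,0]
    - [-0.45,0,0,0,0,0,0]
    - [-0.45,0,0,0,0,0,0]
    - [-0.45,0,0,0,0,0,0]
    - [-0.3,0,0,0,0,0,0]
    - [0,0,0,0,0,0,0]

```text
time_s: 21.6
ee_pos: [0.5004, 0.0669, 0.1651]
orientation: [-179.9, 0.1, 80.2]
ft_force: [-0.1, -0.7, 0.0]
finger_gap: 0.001
finger_force: 0.0
```

```bash
python3 st.py
```

```text
t21.60 pos [0.5004 0.0669 0.1651] rpy [-1.7993e+02  8.0000e-02  8.0240e+01] f [-0.1 -0.7  0. ] Ftool xy -0.7 0.1 T [-0.034  0.026  0.009] gap 0.001 0.0
```

Request:
drive_tool:
  series:
    - [-0.1,0,0,0,0,0,0]
    - [-0.1,0,0,0,0,0,0]
    - [-0.1,0,0,0,0,0,0]
    - [-0.1,0,0,0,0,0,0]
    - [-0.1,0,0,0,0,0,0]
    - [-0.1,0,0,0,0,0,0]
    - [0,0,0,0,0,0,0]

```text
time_s: 22.18
ee_pos: [0.499, 0.0562, 0.1652]
orientation: [-180.0, 0.0, 80.3]
ft_force: [-0.9, -0.2, -0.3]
finger_gap: 0.002
finger_force: 0.3
```

```bash
python3 st.py
```

```text
t22.18 pos [0.499  0.0562 0.1652] rpy [-1.7998e+02  3.0000e-02  8.0310e+01] f [-0.9 -0.2 -0.3] Ftool xy -0.3 -0.8 T [ 0.094  0.054 -0.021] gap 0.002 0.3
```

Request:
drive_tool:
  series:
    - [-0.1,0,0,0,0,0,0]
    - [-0.1,0,0,0,0,0,0]
    - [-0.1,0,0,0,0,0,0]
    - [-0.05,0,0,0,0,0,0]
    - [-0.05,0,0,0,0,0,0]

```text
time_s: 22.6
ee_pos: [0.4978, 0.0485, 0.1652]
orientation: [-180.0, 0.0, 80.3]
ft_force: [-1.1, 2.7, -2.0]
finger_gap: 0.0
finger_force: 1.3
```

```bash
python3 st.py
```

```text
t22.60 pos [0.4978 0.0485 0.1652] rpy [-1.800e+02  1.000e-02  8.031e+01] f [-1.1  2.7 -2. ] Ftool xy 2.5 -1.5 T [ 0.576  0.157 -0.043] gap 0.0 1.3
```

Request:
drive_tool:
  series:
    - [-0.05,0,0,0,0,0,0]
    - [-0.05,0,0,0,0,0,0]
    - [0,0,0,0,0,0,0]

```text
time_s: 22.85
ee_pos: [0.4976, 0.0471, 0.1653]
orientation: [-180.0, -0.1, 80.3]
ft_force: [-0.1, 6.5, -2.2]
finger_gap: 0.003
finger_force: 2.7
```

```bash
python3 st.py
```

```text
t22.85 pos [0.4976 0.0471 0.1653] rpy [-1.7999e+02 -7.0000e-02  8.0330e+01] f [-0.1  6.5 -2.2] Ftool xy 6.4 -1.2 T [1.122 0.128 0.032] gap 0.003 2.7
```

Request:
drive_tool:
  series:
    - [-0.05,0,0,0,0,0,0]
    - [-0.05,0,0,0,0,0,0]
    - [0,0,0,0,0,0,0]

```text
time_s: 23.1
ee_pos: [0.4976, 0.047, 0.1654]
orientation: [-180.0, -0.3, 80.4]
ft_force: [0.5, 16.4, -3.1]
finger_gap: 0.001
finger_force: 7.9
```

```bash
python3 st.py
```

```text
t23.10 pos [0.4976 0.047  0.1654] rpy [-179.99   -0.3    80.4 ] f [ 0.5 16.4 -3.1] Ftool xy 16.2 -2.2 T [ 3.132 -0.056 -0.053] gap 0.001 7.9
```

The plate is against its hard stop: the position stopped moving, the force rose to 16 N, and the TCP is at the predicted place. I back off and lift clear.

Request:
drive_tool:
  series:
    - [0.1,0,0,0,0,0,0]
    - [0.3,0,0,0,0,0,0]
    - [0.4,0,0,0,0,0,0]
    - [0.2,0,-0.4,0,0,0,0]
    - [0,0,-0.8,0,0,0,0]
    - [0,0,-1,0,0,0,0]
    - [0,0,-1,0,0,0,0]
    - [0,0,-1,0,0,0,0]
    - [0,0,-0.6,0,0,0,0]
    - [0,0,0,0,0,0,0]
    - [0,0,0,0,0,0,0]

```text
time_s: 24.02
ee_pos: [0.501, 0.0646, 0.2619]
orientation: [179.9, -0.0, 80.3]
ft_force: [-0.6, -0.5, -0.3]
finger_gap: 0.001
finger_force: 0.0
```

```bash
python3 st.py
python3 - <<'E'
from h import *
crop(env.get_image("side"),205,145,150,112,5,"s5")
c=np.array([.4999,.0611]); a=np.radians(80.28); yv=np.array([np.cos(a),np.sin(a)]); xv=np.array([yv[1],-yv[0]])
P=[[*(c+x*xv+y*yv),.1565] for x,y in((.053,-.02),(-.053,-.02),(-.053,-.12),(.053,-.12))]
print(((proj("side",P)-[205,145]+.5)*5).round(0).tolist())
E
```

```text
t24.02 pos [0.501  0.0646 0.2619] rpy [ 1.7991e+02 -1.0000e-02  8.0330e+01] f [-0.6 -0.5 -0.3] Ftool xy -0.6 -0.5 T [ 0.006  0.005 -0.   ] gap 0.001 0.0
[[351.0, 267.0], [494.0, 312.0], [557.0, 239.0], [420.0, 198.0]]
```

View pics/s5.png

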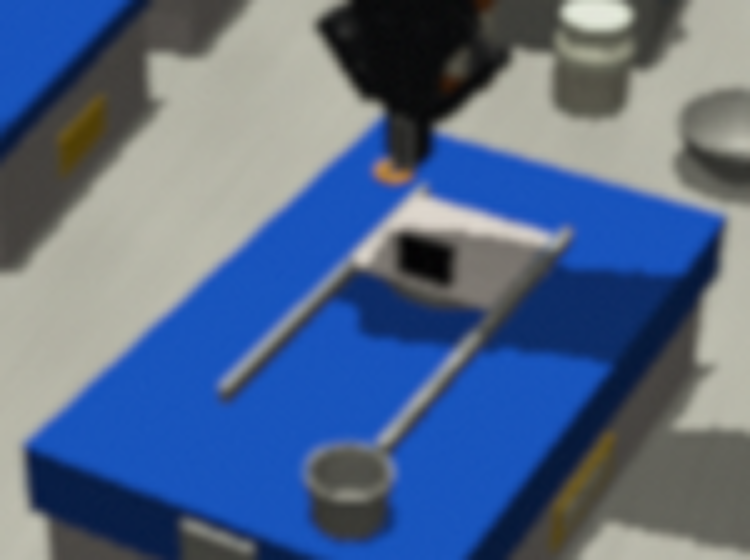

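The shutter's corners, about (350,262), (490,310), (557,240) and (420,195), match the predicted shut position. The gallipot and tag have not moved, and the robot touches nothing.

```bash
python3 -c "
from cell import env
print(env.finish_job())"
```

```text
the job is handed in; nothing more can be done
None
```

The knob is turned about 1.2 rad clockwise to its springy stop and has sprung back up in its lock notch, the shutter is pushed against its hard stop over the well, and the job is handed in at about 24 s; no verdict was returned.

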